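# Mesh the grinding head in the bar mill and hold it down

### The job

Take the grinding head out of its parking ring, turn it until the cross-shaped splines of its stem mesh with the cross-shaped socket of the bar mill, and slide it fully home. Then press it down on the sprung drive as far as it goes, as one does to run the mill, and finish while still holding the head pressed down with the gripper. Leave the other things on the worktop where they stand.

Things in the scene. Friction and masses are not known exactly. Their poses are not given: they have to be found in the camera images.
- head_centre (a point): Grinding head, loose, 0.13 to 0.25 kg, 82 mm tall, upright in the parking ring at first. Point on its axis 41 mm above the stem's tip; z up. The steel stem, 24 mm long, has a cross section: two fins 28 mm long, 7 mm thick, along the head's x and y; its lowest 3.5 mm taper to a wedge. Above it a steel disc 52 mm across, 17 to 5 mm below the point; then a neck and the grip.
- head_grip (a point): Centre of the head's dark wooden grip, an upright bar on top of the head, on its axis 21 mm above head_centre; same axes. 42 mm long along x, 16 mm thick along y, 40 mm tall. It lies in line with one pair of the stem's fins. Take it across its 16 mm thickness.
- drive_mouth (a point): Centre of the top face of the mill's round steel drive hub (47 mm across, top 66 mm above the worktop when up); z up. Cross-shaped socket 27 mm deep: two slots 10 mm wide, 39 mm long, along this point's x and y. The head fits at any of the four quarter turns; home, its disc rests on this face and head_centre is 17 mm above it. The hub does not turn; it sinks on a spring.
- mill: Bar mill: round aluminium housing 124 mm across, shaped as an open bowl with its rim 58 mm above the worktop, the drive hub in its middle; fixed to the worktop, turned at random. Origin: centre of its underside; z up.
- drive (a joint): How far the hub is pressed down (m): 0 up, 0.008 at its stop. The spring needs about 4 N to start and 12 N to reach the stop; it comes up again when let go.
- stand: Parking ring: round dark wooden cup 66 mm across, 34 mm tall, fixed to the worktop, mouth 40 mm across; origin: centre of its underside. The head's disc rests on its rim with head_centre 51 mm above the worktop. Mill and ring stand one to the left and one to the right in front of the robot; which is where varies.
- jigger_b: steel jigger (hourglass double measure) 47 mm across, 94 mm tall, standing; origin: centre of its underside; bystander
- glass_b: clear shot glass 48 mm across, 61 mm tall, standing between the mill and the parking ring; origin: centre of its underside; bystander
- cork_b: wine cork 24 mm across, 44 mm tall, standing; origin: centre of its underside; bystander
There are look-alikes about, which are no part of the job. Leave any pink or yellow look-alike of the part that bears head_centre alone.

How it is judged (in metres and radians):
On the way, in this order (a step that is already met when the one before it is completed fails the run):
1. the head is lifted clear of the parking ring (z of head_centre in the frame of stand above 0.085 m), for 0.1 s.
2. the splines have meshed and the head has slid home in the hub (z of head_centre in the frame of drive_mouth below 0.0195 m and horizontal distance between head_centre and drive_mouth below 0.004 m and (angle between the x axis of head_centre and the x axis of drive_mouth, either way round below 0.16 rad or angle between the x axis of head_centre and the y axis of drive_mouth, either way round below 0.16 rad) and angle between head_centre's own z axis and vertical below 0.1 rad), for 0.2 s.
At the end, for the whole second after the job is handed in: The head is home in the hub (centre within 4 mm of the hub's axis, disc within 2.5 mm of the hub's top, splines in line, upright within 0.1 rad) and the gripper holds it pressed so that the hub stays more than 5 mm of its 8 mm down, pushing with more than 4 N (all of step 2 and value of joint drive above 0.005 m and contact force between the fingers and head above 2 N and contact force between head and drive above 4 N); the arm keeps its last pose, push and grip.
It fails at once if a bystander is moved by more than 3 cm (distance of any of jigger_b, glass_b, cork_b from where it was at the start of the episode above 0.03 m).
It also fails if it takes over 42 s, if anything falls off the work surface, if the arm or the gripper's body presses on something with over 40 N, if the wrist force passes 120 N, or if a joint passes its speed limit or range.

### The arm

A 7-joint arm with a two-finger parallel gripper is mounted at the origin on a cart in front of the work surface, level with it; the furniture and walls round the work are solid. World frame = base frame: x ahead of the robot, y to its left, z up, the work surface at z = 0. Lengths are in mm, angles in rad, forces in N, time in s.
With the tool pointing down it reaches from about 400 to 875 mm from the base axis. Payload 19.3 kg.
Tool frame: the origin (TCP) lies at the very end of the fingers, on their centre line; the grasp point (between the pads) lies 19 mm behind it (grip_point_offset is the z of the grasp point in the tool frame, in mm); z points along the fingers, y is the line along which they close (so a half turn about z gives the same grasp; the last joint's range is limited). The gripper opens to 85 mm and grips with 20 to 120 N. Pads are 22 mm wide; open, the fingers measure 114 mm over their backs; the gripper's body (76 mm by 85 mm) begins 54 mm behind the grasp point. The pads swing forward as they close: fully open they stand 13 mm farther back than shut.
Start: joints at [1.183, 0.521, -0.036, 1.599, 0.021, 1.021, -0.113], TCP at [195.27, -593.704, 231.291] pointing down, gripper open.
Joint ranges: [-2.91, 2.91], [-0.3, 2.13], [-1.5, 1.42], [0.17, 2.43], [-1.26, 4.41], [0.16, 1.93], [-2.52, 2.52]. Speed limits (rad/s): [1.89, 1.89, 2.39, 2.39, 3.01, 3.01, 3.01].

### API

Orientations are given as a 3x3 rotation matrix whose columns are the frame's x, y, z axes.
In Python, from workcell import movep, movel, goto_joints, open_gripper, clamp, wait, inverse_kinematics, read_state, camera, PlanningError, finish_job, grip_point_offset gives the robot as it stands. Calls block until the motion is done:
- movep(position, orientation): joint-space move of the TCP to a pose.
- movel(position, frame=None, max_speed=150, guard=None): straight line of the TCP; frame=None keeps the orientation; max_speed is the mean speed in mm/s. With guard (N) it stops when the force on the tool has changed by that much, and returns True; else False.
- goto_joints(angles): joint-space move.
- open_gripper() and clamp(): open the fingers fully, or close them until they stop; the grip force is fixed at half the most.
- wait(seconds).
- inverse_kinematics(position, orientation): joint angles nearest the present ones, or None.
- read_state(): the state.
- camera(name): name is "scene" or "top"; returns a dict with "image" (480x640x3 uint8, blue, green, red), "range_z" (480x640 float32, mm along the optical axis (not along the pixel's ray), 0 where there is no reading), "fx", "fy", "cx", "cy" (pixels), "dist_coeffs" ([k1, k2, p1, p2, k3] as OpenCV has them; the pictures are not rectified), "cam_to_world" (4x4, takes a point from camera to world coordinates). Camera axes: x right, y up, looking along -z (the intrinsics and any distortion apply to the point x, -y, -z); pixel columns grow to the right and rows downward; lengths in mm; the calibration is good to about 2 mm. A picture is of the moment at which its call begins.
A pose or a line that the arm cannot do raises PlanningError and nothing moves.
- finish_job(): hands the job in; it is judged then, once.
The state is a dict: "time": time; "qpos": joint angles; "qvel": joint speeds; "joint_efforts": joint torques, N m; "eef_pos": TCP position; "tool_rot": TCP orientation; "ft_force": force on the tool from outside, world axes, zero at the start; "torque": the same for the moment, N m; "finger_gap": finger opening in mm; "gripper_force": force on a finger pad.
Only numpy, scipy, OpenCV 4.12 (cv2) and the standard library are available. Lean on these libraries where they do the work, as an engineer would, in place of code of your own. Each camera call takes 0.05 s, during which the arm holds its last target. There are 200 camera calls.

## Working session

There is one attempt and no reset: what is moved stays moved. The work goes in short steps, each a Python script; the robot and the scene stay as the last script left them, time stands still between calls to the robot, and variables do not carry over. Pictures are saved under pics/ and viewed, at most 10 in all, crops included, and the job is handed in when it is done.

```bash
ls; mkdir -p pics
python3 - <<'E'
from workcell import *
import cv2,numpy as np
print(read_state()['time'],grip_point_offset)
for n in("scene","top"):
    c=camera(n); cv2.imwrite(f"pics/{n}0.png",c["image"]); np.savez(f"{n}0.npz",**c)
    print(n,c["fx"],c["fy"],c["cx"],c["cy"],c["dist_coeffs"],np.round(c["cam_to_world"],3).tolist())
E
```

```text
pics
0.0 -18.700000000000003
scene 550.1788017788585 550.1788017788585 326.8732989047245 248.01669177732572 [-0.06923299  0.          0.          0.          0.        ] [[0.674, 0.374, -0.638, -284.144], [-0.739, 0.338, -0.582, -767.746], [-0.002, 0.864, 0.504, 661.815], [0.0, 0.0, 0.0, 1.0]]
top 575.0671940141627 575.0671940141627 326.41544328707045 236.14014452904624 [-0.13021097  0.          0.          0.          0.        ] [[-0.028, 0.996, -0.08, 367.872], [-0.999, -0.026, 0.022, -51.311], [0.02, 0.08, 0.997, 1211.12], [0.0, 0.0, 0.0, 1.0]]
```

View pics/scene0.png

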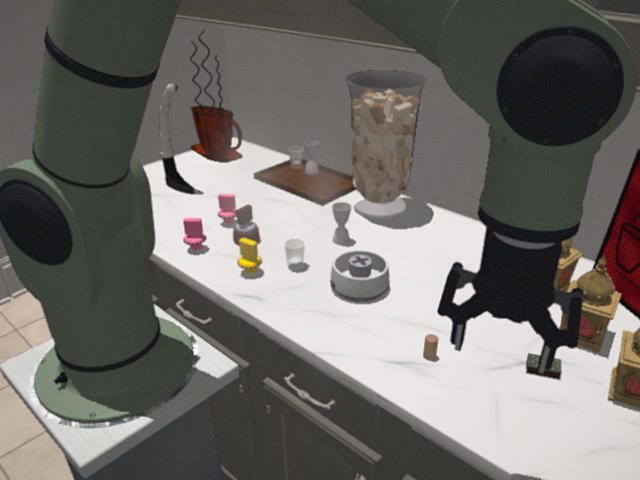

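View pics/top0.png

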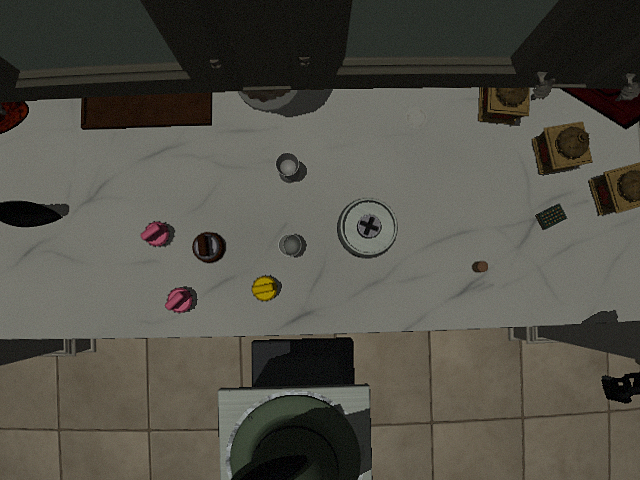

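The top view shows four head-shaped things. The one at (208,247) has a dark wooden grip and sits in a dark ring. The others are pink at (156,234) and (180,300), and yellow at (265,288). Only the dark one fits the description. The mill hub with its cross is at (369,226). I'll confirm both in an enlarged crop and measure.

```bash
cat > h.py <<'E'
import numpy as np,cv2
def ray(c,uv):
    K=np.array([[c["fx"],0,c["cx"]],[0,c["fy"],c["cy"]],[0,0,1.]])
    p=cv2.undistortPoints(np.array(uv,float).reshape(-1,1,2),K,np.array(c["dist_coeffs"],float))[:,0]
    T=np.array(c["cam_to_world"]); d=np.c_[p[:,0],-p[:,1],-np.ones(len(p))]
    return T[:3,3],d@T[:3,:3].T
def on_plane(c,uv,z):
    o,d=ray(c,uv); return o+d*((z-o[2])/d[:,2])[:,None]
def depth_pts(c,uv):
    o,d=ray(c,uv); uv=np.array(uv,int).reshape(-1,2); return o+d*np.asarray(c["range_z"])[uv[:,1],uv[:,0]][:,None]
E
python3 - <<'E'
import numpy as np,cv2
from h import *
c=dict(np.load("top0.npz")); im=c["image"]
def crop(x,y,r=24): return cv2.resize(im[y-r:y+r,x-r:x+r],(390,390),interpolation=cv2.INTER_NEAREST)
cv2.imwrite("pics/crop.png",np.clip(np.hstack([crop(208,247),crop(369,226)]).astype(float)*1.6,0,255).astype(np.uint8))
for n,(u,v),z in [("head",(208,247),92),("hub",(369,226),66)]:
    print(n,on_plane(c,[(u,v)],z).round(1))
    yy,xx=np.mgrid[v-35:v+36,u-35:u+36]; uv=np.c_[xx.ravel(),yy.ravel()]
    P=depth_pts(c,uv); print("heights",np.histogram(P[:,2],np.arange(-10,110,8)))
    m=np.abs(P[:,2]-z)<7; q=uv[m].astype(np.float32)
    print(m.sum(),q.mean(0),P[m].mean(0),cv2.minAreaRect(P[m][:,:2].astype(np.float32)))
E
```

```text
head [[442.1 155.9  92. ]]
heights (array([ 613, 3598,   69,   27,   39,  166,  179,   93,   15,    9,   20,
         23,  154,   15]), array([-10,  -2,   6,  14,  22,  30,  38,  46,  54,  62,  70,  78,  86,
        94, 102]))
177 [201.99435 245.18645] [446.07360624 167.87918059  90.9254936 ] ((446.068359375, 168.57176208496094), (41.67109680175781, 16.216638565063477), 6.504061698913574)
hub [[ 477.6 -162.4   66. ]]
heights (array([ 339, 1773,  334, 1397,   58,   97,  184,  126,  447,  259,   12,
          0,    0,    0]), array([-10,  -2,   6,  14,  22,  30,  38,  46,  54,  62,  70,  78,  86,
        94, 102]))
397 [368.59445 225.9068 ] [ 478.02094507 -161.83131182   64.20494714] ((478.1926574707031, -161.99429321289062), (113.75196838378906, 112.64527130126953), 72.57901000976562)
```

View pics/crop.png

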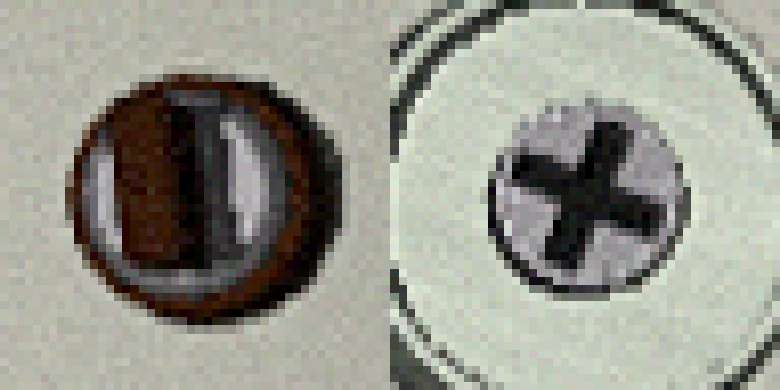

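The crop confirms it: on the left, the dark wooden grip on a steel disc in the brown ring; on the right, the hub with its cross-shaped socket. Next I'll measure the hub centre and cross angle, and check the head disc centre against the grip.

```bash
cat >> h.py <<'E'
def hub(c,g,z=66):
    """centre from hub's depth, cross centre and angle from dark pixels"""
    yy,xx=np.mgrid[0:480,0:640]; uv=np.c_[xx.ravel(),yy.ravel()]
    W=on_plane(c,uv,z); r=np.hypot(W[:,0]-g[0],W[:,1]-g[1])
    gray=c["image"].max(2).ravel().astype(float)
    for _ in range(4):
        s=np.hypot(W[:,0]-g[0],W[:,1]-g[1])<20.5
        thr,_b=cv2.threshold(gray[s].astype(np.uint8).reshape(-1,1),0,255,cv2.THRESH_OTSU)
        k=W[s][gray[s]<thr][:,:2]; g=k.mean(0)
    d=k-g; a=np.arctan2(d[:,1],d[:,0]); w=np.hypot(*d.T)**2
    return g,np.degrees(np.angle((w*np.exp(4j*a)).sum()))/4,len(k)
E
python3 - <<'E'
import numpy as np,cv2
from h import *
from workcell import inverse_kinematics
for n in("top","scene"):
    c=dict(np.load(n+"0.npz")); 
    yy,xx=np.mgrid[0:480,0:640]; uv=np.c_[xx.ravel(),yy.ravel()]; P=depth_pts(c,uv)
    def sel(g,r,a,b): return (np.hypot(P[:,0]-g[0],P[:,1]-g[1])<r)&(P[:,2]>a)&(P[:,2]<b)
    m=sel((478,-162),35,61,72); print(n,"hub depth",m.sum(),cv2.minEnclosingCircle(P[m][:,:2].astype(np.float32)),np.median(P[m][:,2]))
    print("cross",hub(c,np.array([478,-162.])))
    m=sel((446,168),40,85,98); print("grip",m.sum(),cv2.minAreaRect(P[m][:,:2].astype(np.float32)),np.median(P[m][:,2]))
    m=sel((446,168),40,38,50); print("disc",m.sum(),cv2.minEnclosingCircle(P[m][:,:2].astype(np.float32)),np.median(P[m][:,2]))
E
```

```text
top hub depth 264 ((478.2959899902344, -162.2061004638672), 23.494091033935547) 66.27374193844696
cross (array([ 478.96651944, -161.93655058]), np.float64(-24.21092185914081), 161)
grip 177 ((446.068359375, 168.57176208496094), (41.67109680175781, 16.216638565063477), 6.504061698913574) 91.0427734313455
disc 265 ((446.8203125, 167.87814331054688), 28.288898468017578) 44.48641672059125
scene hub depth 180 ((478.32244873046875, -164.11244201660156), 26.20000457763672) 64.06197561843163
cross (array([ 478.51743411, -164.16344599]), np.float64(-24.19821030767016), 68)
grip 70 ((446.5572509765625, 166.21145629882812), (17.833227157592773, 41.55146408081055), 88.96348571777344) 88.42878568448555
disc 147 ((444.27203369140625, 165.65316772460938), 28.301713943481445) 42.719760077909086
```

```bash
cat >> h.py <<'E'
def R(deg):
    a=np.radians(deg); x=np.array([np.cos(a),np.sin(a),0]); z=np.array([0,0,-1.]); return np.c_[x,np.cross(z,x),z]
E
python3 - <<'E'
import numpy as np,cv2
from h import *
from workcell import *
print(np.round(read_state()["tool_rot"],2).tolist())
for A in (4,184,-176):
  for a,p in((A,(446.2,167.5,150)),(A-28.2,(478.5,-163,180)),(A+61.8,(478.5,-163,180))):
    q=inverse_kinematics(p,R(a)); print(a,None if q is None else np.round(q,2))
q=read_state()
a=4
movep([446.2,167.5,190],R(a)); print(read_state()["time"])
movel([446.2,167.5,110])
h=movel([446.2,167.5,51],max_speed=60,guard=6)
s=read_state(); print(h,s["time"],s["eef_pos"],s["finger_gap"],s["ft_force"])
c=camera("scene"); cv2.imwrite("pics/g.png",c["image"][130:330,130:400].repeat(2,0).repeat(2,1))
E
```

```text
[[0.95, 0.31, -0.0], [0.31, -0.95, 0.0], [-0.0, -0.0, -1.0]]
4 [ 0.01  0.47 -0.63  2.03  0.4   0.76 -2.37]
-24.2 [ 0.24  0.4  -0.04  1.96  0.02  0.78 -1.8 ]
65.8 [ 0.54  0.43 -0.42  1.95  0.24  0.82 -0.44]
184 [ 0.41  0.75 -1.28  2.02  0.84  1.06  0.36]
155.8 [ 0.73  0.48 -0.69  1.94  0.39  0.87  0.99]
245.8 [-0.55  0.74  1.18  2.   -0.83  1.   -2.52]
-176 [ 0.41  0.75 -1.28  2.02  0.84  1.06  0.36]
-204.2 [ 0.73  0.48 -0.69  1.94  0.39  0.87  0.99]
-114.2 [-0.55  0.74  1.18  2.   -0.83  1.   -2.52]
2.925
False 4.7417 [446.36603533 167.56938304  51.25499217] 85.30892480381242 [ 1.35697777  0.60579097 -1.09383119]
```

View pics/g.png

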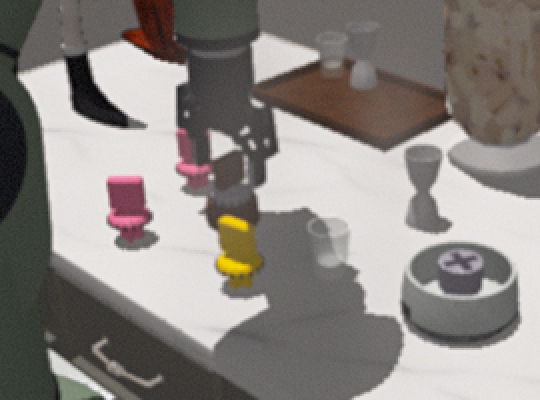

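The fingers straddle the dark grip, at about (228,175) in this crop. The pink and yellow look-alikes are clear of them. I'll clamp and lift.

Run:
```python
import numpy as np,cv2
from h import *
from workcell import *
clamp(); s=read_state(); print(s["finger_gap"],s["gripper_force"],s["eef_pos"],s["ft_force"])
movel([446.2,167.5,190],max_speed=120); wait(0.2)
movep([478.5,-163,190],R(-24.2)); 
movel([478.5,-163,120],max_speed=120); wait(0.3)
s=read_state(); print(s["time"],s["finger_gap"],s["eef_pos"],s["ft_force"])
for n in("scene","top"):
    c=camera(n); np.savez(n+"1.npz",**c)
    i=c["image"]; 
    if n=="scene": a=cv2.resize(i[190:310,290:430],None,fx=4,fy=4,interpolation=cv2.INTER_CUBIC); cv2.imwrite("pics/s1.png",a)
```

```text
15.47351962063951 58.57141077518463 [446.26023719 167.46551473  51.09607912] [ 0.63246614 -0.67408962  3.50392917]
9.225 15.29744844265034 [ 478.68176486 -163.13356864  120.43986089] [-0.01944414  0.4324743  -1.3946093 ]
```

View pics/s1.png

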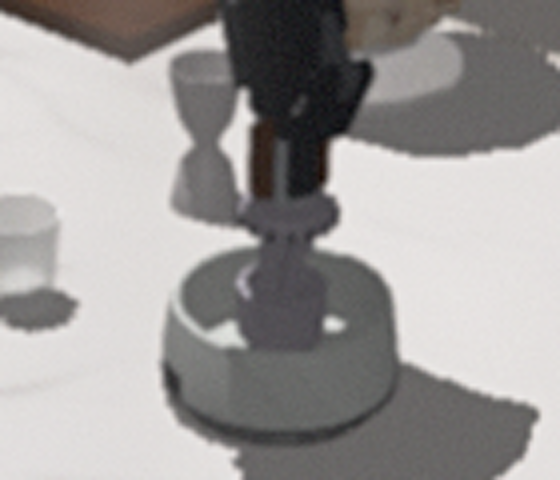

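The disc at about (289,215) in the crop is nearly above the hub at about (283,300). To get the relative offset in the same camera, I'll fit circles of known radius to the disc's and hub's side faces from the depth readings.

Run:
```python
import numpy as np,cv2
from h import *
from scipy.optimize import least_squares
yy,xx=np.mgrid[0:480,0:640]; uv=np.c_[xx.ravel(),yy.ravel()]
def fit(P,g,z0,z1,r,nm):
    d=np.hypot(P[:,0]-g[0],P[:,1]-g[1]); m=(P[:,2]>z0)&(P[:,2]<z1)&(d<r+6)&(d>r-6)
    # side faces only: those turned to the camera
    v=np.array([-284,-768.])-g; m&=((P[:,:2]-g)@v>0)
    f=lambda c:np.hypot(P[m,0]-c[0],P[m,1]-c[1])-r
    s=least_squares(f,g,loss="soft_l1"); print(nm,m.sum(),s.x.round(2),"rms",np.std(f(s.x)).round(2))
c0=dict(np.load("scene0.npz")); P0=depth_pts(c0,uv); c1=dict(np.load("scene1.npz")); P1=depth_pts(c1,uv)
hg=np.array([478.4,-164.])
fit(P0,hg,45,63,23.5,"hub0"); fit(P1,hg,45,60,23.5,"hub1"); fit(P1,hg,101,114,26,"disc1")
# lateral column extents
for P,a,b,n in((P0,45,63,"hub"),(P1,101,114,"disc")):
    m=(np.hypot(P[:,0]-hg[0],P[:,1]-hg[1])<32)&(P[:,2]>a)&(P[:,2]<b)
    q=P[m]@np.array([.674,-.739,0]); print(n,m.sum(),np.percentile(q,[0,1,99,100]).round(1),uv[m].min(0),uv[m].max(0))
```

```text
hub0 163 [ 479.25 -162.68] rms 1.47
hub1 128 [ 478.93 -163.01] rms 1.49
disc1 155 [ 480.44 -163.3 ] rms 2.18
hub 238 [420.5 420.7 464.3 466.6] [349 256] [371 275]
disc 217 [417.8 418.3 470.1 471.1] [348 238] [374 251]
```

The head sits about (+1.2, −0.6) mm off the hub. I'll correct for that and insert under guard, with a small spiral search if it lands on the face.

Run:
```python
import numpy as np
from h import *
from workcell import *
g=np.array([477.3,-162.4]); 
offs=[(0,0),(0,1.5),(0,-1.5),(1.5,0),(-1.5,0),(1.5,1.5),(-1.5,1.5),(1.5,-1.5),(-1.5,-1.5)]
movel([*g,111],max_speed=60)
for o in offs:
    p=g+np.array(o)
    movel([*p,111],max_speed=40)
    h=movel([*p,86],max_speed=30,guard=5); s=read_state()
    print(o,h,s["time"],s["eef_pos"].round(2) if hasattr(s["eef_pos"],"round") else s["eef_pos"],np.round(s["ft_force"],1),np.round(s["torque"],2))
    if s["eef_pos"][2]<95 or s["time"]>24: break
```

```text
(0, 0) False 10.8583 [ 477.4  -162.4    86.11] [-0.3  0.1 -1.3] [ 0.01  0.04 -0.06]
```

It slid in without contact. Now I'll press down to the stop.

Run:
```python
import numpy as np
from workcell import *
def st(): s=read_state(); print(round(s["time"],2),np.round(s["eef_pos"],2),np.round(s["ft_force"],1),round(s["finger_gap"],2),round(s["gripper_force"],1))
p=read_state()["eef_pos"]
for z in(82.5,80,78,76,75,74,73):
    h=movel([477.3,-162.4,z],max_speed=20,guard=25); wait(0.3 if z>82 else .1); st()
    if h or abs(read_state()["ft_force"][2])>18: break
```

```text
11.48 [ 477.54 -162.43   82.63] [ 1.9 -2.9  2.6] 15.56 59.0
11.86 [ 477.56 -162.47   80.12] [2.  0.  6.2] 15.4 59.4
12.21 [ 477.57 -162.49   78.2 ] [ 1.6 -1.3  7.9] 15.04 59.7
12.56 [ 477.58 -162.49   76.27] [ 0.4 -0.9  9.9] 15.73 59.9
12.91 [ 477.65 -162.5    75.55] [-0.8 -0.2 16.5] 15.34 61.1
13.26 [ 477.82 -162.53   75.38] [-6.6  1.1 39.1] 15.23 64.4
```

The force climbs along the spring and then jumps at the stop, at TCP z≈75.5, which is the expected 8 mm. I'll ease off a little and take one look.

Run:
```python
import numpy as np,cv2
from workcell import *
movel([477.4,-162.45,75.0],max_speed=20); wait(0.4)
s=read_state(); print(round(s["time"],2),np.round(s["eef_pos"],2),np.round(s["ft_force"],1),round(s["finger_gap"],2),round(s["gripper_force"],1))
c=camera("scene"); cv2.imwrite("pics/s2.png",cv2.resize(c["image"][190:310,290:430],None,fx=4,fy=4,interpolation=cv2.INTER_CUBIC))
```

```text
13.91 [ 477.65 -162.54   75.55] [-2.  -0.1 17.4] 15.66 60.9
```

View pics/s2.png

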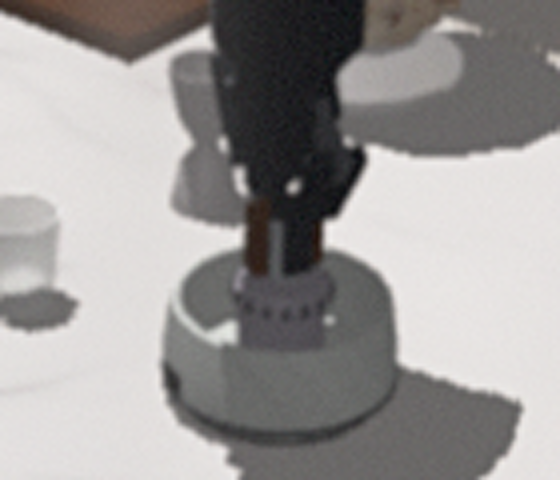

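The disc lies flat on the hub at about (285,290), the fingers still hold the grip, and the jigger and glass haven't moved. Handing in.

```bash
python3 -c "
from workcell import *
print(finish_job())"
```

```text
the job is handed in; nothing more can be done
None
```

The grinding head is fully home in the mill and was handed in at about 14 s, still gripped and pressed to the drive's stop with about 17 N; the judge's verdict was not shown.

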